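Clamp a microplate on the shaker with its eccentric lock

ROBOT

A 7-joint arm with a two-finger parallel gripper is mounted at the origin on the work surface. World frame = base frame: x ahead of the robot, y to its left, z up, the work surface at z = 0. Lengths are in m, angles in rad, forces in N, time in s.
With the tool pointing down it reaches from about 0.4 to 0.875 m from the base axis. Payload 19.3 kg.
Tool frame: the origin (TCP) lies at the very end of the fingers, on their centre line; the grasp point (between the pads) lies 19 mm behind it; z points along the fingers, y is the direction in which the jaws open and shut (so a half turn about z gives the same grasp; the last joint's range is limited). The gripper opens to 85 mm and grips with 20 to 120 N. Pads are 22 mm wide; open, the fingers measure 114 mm over their backs; the gripper's body (76 mm by 85 mm) begins 54 mm behind the grasp point. The pads swing forward as they close: fully open they stand 13 mm farther back than shut.
Start: joints at [-1.255, 0.521, -0.036, 1.599, 0.021, 1.021, -0.113], TCP at [0.235, 0.579, 0.231] pointing down, gripper open.
Joint ranges: [-2.91, 2.91], [-0.3, 2.13], [-1.5, 1.42], [0.17, 2.43], [-1.26, 4.41], [0.16, 1.93], [-2.52, 2.52]. Speed limits (rad/s): [1.89, 1.89, 2.39, 2.39, 3.01, 3.01, 3.01].

INTERFACE

Orientations are given as [roll, pitch, yaw] about the fixed x, y, z axes, in that order (R = Rz(yaw) Ry(pitch) Rx(roll)).
In Python, from workcell import bot, vision, job_done gives the robot as it stands.
- The arm moves only by the tool arm_command, never from a script. Its arguments are lists of equal length, an entry for each row: "gripper": the finger opening in cm, from 0 to 8.54; "slide": the shift along the tool's x, y, z in cm, a list of three; "turn": the turn, a rotation vector about the tool's x, y, z in degrees, a list of three. A call has 1 to 5 rows; each row is the pose to reach, as a shift and turn from the pose commanded when the call began, along the tool's axes at that moment; what a row does not reach only later rows make up. A row lasts 1/8 s, in which the tool goes at most 62.5 mm and 10.7 degrees, less where a joint would pass 70% of its speed; a pose out of reach is approached as far as the arm can. A call with a gripper value outside its range is refused whole. The fingers move at their own pace and stop on an object; "force" is the grip in N (left out, the last holds). Time passes only in rows, so rows that repeat a pose let the fingers close. It gives the time, the measured TCP pose, the force and the opening at its end, in the units of the state.
- bot.observe(): the state, without advancing time (a new reading comes with each control period).
- vision.grab_frame(name): name is "scene" or "top"; returns the picture (384x512x3 uint8, blue, green, red); there is no depth.
- vision.camera_model(name): a dict with "mtx" (3x3 intrinsics, pixels), "T" (4x4, takes a point from camera to world coordinates). Camera axes: x right, y down, z forward; pixel columns grow to the right and rows downward; lengths in m; the calibration is good to about 2 mm. A picture is of the moment at which its call begins. camera_model takes no time and is no camera call.
- job_done(): hands the job in, once; it reports no verdict.
The state is a dict: "clock": time; "qpos": joint angles; "qd": joint speeds; "joint_efforts": joint torques, N m; "position": TCP position; "tool_rot": TCP orientation; "force": force on the tool from outside, world axes, zero at the start; "moment": the same for the moment, N m; "grip_width": finger opening in m.
Only numpy, scipy, OpenCV 4.12 (cv2) and the standard library are available. Lean on these libraries where they do the work, as an engineer would, in place of code of your own. Each camera call takes 0.05 s, during which the arm holds its last target. There are 200 camera calls.

TASK

Clamp the 96-well plate on the shaker's tray by pushing with a fingertip; nothing needs gripping. Swing the cam lever all the way round to the cam's low point, push the clamp slide forward by its thumb tab until the plate is home against the two far stops, then swing the lever all the way back so that the cam stands behind the slide's roller and locks it. Do not lift the plate or the vials, and leave everything else where it stands.

Things in the scene. Friction and masses are not known exactly. Their poses are not given: they have to be found in the camera images.
- shaker: microplate shaker fixed on the bench, 340 x 320 mm, white housing, flat dark-grey tray on top. Origin: centre of underside (mm below in its frame); x points forward, away from the robot, the way the clamp slide travels; y to the left. Tray top: plane 85 mm above the origin, x -145 to 135, y -152 to 152. A rail along x at y 0 carries the slide. Heights 'above tray' count from that plane.
- stops (a point): point on the tray midway between the two far stops, on the line of their near faces (x 115, y 0 mm in the shaker's frame). The stops are steel blocks, 12 mm high. Low side lips (8 mm high) leave the plate 2.6 mm play each side.
- block (a point): centre of the top of the aluminium vial block in the tray's near left corner (x -85, y 98 mm in the shaker's frame), 80 x 80 x 28 mm, fixed; the vials in it stand up to 53 mm above the tray
- cam_axis (a point): point on the tray on the cam's vertical axis (x -40, y -58 mm in the shaker's frame). The steel eccentric disc turns here, 32 mm in diameter, its centre 12 mm off the axis, 14 to 26 mm above tray. The lever is a steel bar 13 mm wide, 28 to 36 mm above tray, hub to 43 mm. Two steel pins, 34 mm high, 36 mm from the axis, mark the lever's ends of travel.
- cam (a joint): cam and lever angle, rad. 0 = locked, at its stop: the lobe reaches across the roller's path. Grows anticlockwise from above to 2.18 = low point, at the other stop; the roller passes only above about 1.95. Stays where left; takes about 3.5 N at the knob. In the shaker's frame the lever points at 190 deg + cam from +x towards +y: back to the robot when locked, forward-right (315 deg) at the low point.
- knob (a point): centre of the top of the upright light-grey plastic knob at the lever's end: a cylinder 14 mm in diameter, 75 mm from the cam axis, from 36 to 68 mm above tray, free on all sides
- slide (a joint): travel of the clamp slide along the shaker's +x, m: 0 = parked fully back; 0.0514 = jaw against a plate that is home. With the cam locked it is blocked at about 0.010 (parked side) or, once past, cannot come back below about 0.051. Stays where left; about 4 N moves it with the plate. If left up to 5 mm short, turning the cam to locked drives it the rest.
- tab (a point): centre of the near (robot-side) face of the slide's thumb tab, an upright plate 34 mm wide (y), 7 mm thick (x), 14 to 42 mm above tray; this point is 28 mm above tray. The jaw (100 mm wide, top 21 mm above tray) has its front face 94 mm ahead of this point. The follower roller (12 mm diameter) is 47 mm ahead of it and 38 mm to its right, and passes 20 mm to the left of the cam axis.
- plate: white 96-well microplate, 85.5 mm (x, along the slide's travel) x 127.8 mm (y) x 14.4 mm high, about 120 g, loose on the tray between jaw and far stops. Origin: centre of its underside. Home, against both far stops, its origin lies at x 72 mm in the shaker's frame, the plate square to the tray.
- vial0: capped glass vial, 15 mm diameter, 47 mm tall, standing 22 mm deep in the vial block (near right hole); origin at the centre of its underside; bystander
- vial1: another such vial in the vial block (far middle hole); bystander
- spare_plate: a lidded spare microplate (86 x 128 x 18 mm) lying on the bench beside the shaker; bystander
- bottle: amber reagent bottle, 62 mm diameter, 125 mm tall, on the bench to the right of the shaker; bystander
- tip_box: pipette tip box, grey base and blue lid, 85 x 122 x 84 mm, on the bench to the left of the shaker; bystander
- tube_rack: grey rack with capped tubes, 70 x 150 mm, 87 mm tall, on the bench to the left of the shaker; bystander
- reservoir: white open reagent trough, 75 x 128 x 32 mm, on the bench to the right of the shaker, beyond the bottle; bystander
- pen: marker pen, 125 mm long, lying on the bench to the right of the shaker; bystander
Not all that is in view belongs to the job. Leave any black or blue look-alike of the plate alone.

How it is judged:
By the outcome, as a careful person would: the job done as asked, in the order asked, and still so for the second after the job is handed in, with the robot touching nothing.
It also fails if it takes over 61 s, if anything falls off the work surface, if the arm or the gripper's body presses on something with over 40 N, if the wrist force passes 120 N, or if a joint passes its speed limit or range.

## Working session

There is one attempt and no reset: what is moved stays moved. The work goes in short steps, Python scripts to look and compute and a tool call to move; the robot and the scene stay as the last step left them, time stands still between calls to the robot, and variables do not carry over. Pictures are saved under pics/ and viewed, about 8 in all and at most 12, crops included, and the job is handed in when it is done.

Besides the shell and the picture viewer there is one more tool, called after "Request:" as a command line: name --argument value ..., lists and objects as JSON in quotes. arm_command: Moves the arm, as the interface text tells. Its arguments: {"type":"object","properties":{"gripper":{"type":"array","items":{"type":"number"}},"slide":{"type":"array","items":{"type":"array","items":{"type":"number"}}},"turn":{"type":"array","items":{"type":"array","items":{"type":"number"}}},"force":{"type":"number"}},"required":["gripper","slide","turn"]}

```bash
mkdir -p pics
python3 - <<'E'
from workcell import bot, vision
import cv2,numpy as np
for n in("scene","top"):
    f=vision.grab_frame(n); cv2.imwrite(f"pics/{n}0.png",f)
    m=vision.camera_model(n); print(n,np.round(m["mtx"],1).tolist(),np.round(m["T"],4).tolist())
    cv2.imwrite(f"pics/{n}0b.png",cv2.resize(f,(800,600),interpolation=cv2.INTER_CUBIC))
o=bot.observe(); print(o["position"],o["tool_rot"],o["clock"])
E
```

```text
scene [[483.5, 0.0, 259.8], [0.0, 483.5, 190.2], [0.0, 0.0, 1.0]] [[-0.1391, 0.723, -0.6767, 1.3538], [0.9901, 0.0898, -0.1076, 0.1522], [-0.017, -0.685, -0.7284, 0.9643], [0.0, 0.0, 0.0, 1.0]]
top [[386.9, 0.0, 255.2], [0.0, 386.9, 192.8], [0.0, 0.0, 1.0]] [[-0.0248, -0.9819, 0.188, 0.3403], [-0.9995, 0.0205, -0.0243, 0.0299], [0.02, -0.1885, -0.9819, 1.1197], [0.0, 0.0, 0.0, 1.0]]
[0.23511469 0.57877245 0.23079537] [-3.14061007e+00  7.10771211e-05  2.75577412e+00] 0.1
```

View pics/scene0b.png

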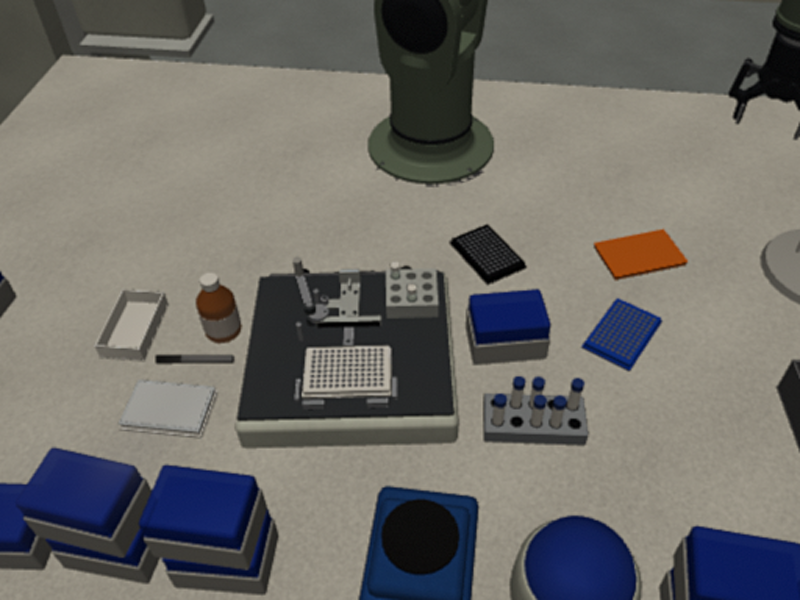

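View pics/top0b.png

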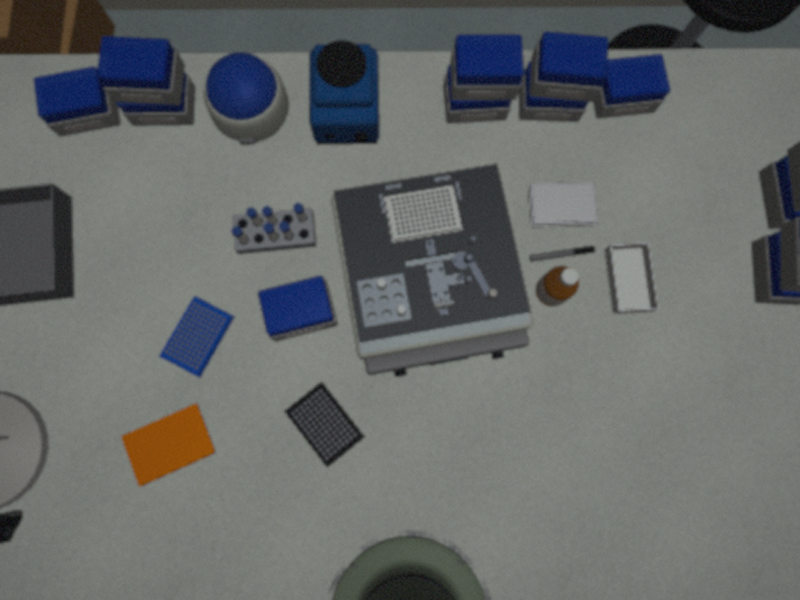

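Both views show the shaker ahead of the robot. In the top view (800x600 scale) the tray corners are near (333,190), (497,166), (529,318) and (358,345). The hub is at about (460,258), the knob at (492,293), the tab at about (440,305) and the plate at (423,213).

```bash
cat > h.py <<'E'
import cv2,numpy as np
from workcell import bot,vision
def ray(n,uv,z):
    m=vision.camera_model(n);d=m["T"][:3,:3]@np.linalg.inv(m["mtx"])@np.array([uv[0],uv[1],1.]);c=m["T"][:3,3]
    return c+d*(z-c[2])/d[2]
def proj(n,P):
    m=vision.camera_model(n);p=m["mtx"]@(np.linalg.inv(m["T"])@np.append(P,1))[:3];return p[:2]/p[2]
E
python3 - <<'E'
from h import *
res={}
for n,seed in(("top",(390*.64,255*.64)),("scene",(270*.64,350*.64))):
    f=cv2.imread(f"pics/{n}0.png"); g=f.max(axis=2)
    print(n,f[int(seed[1]),int(seed[0])])
    m=((g<95)).astype(np.uint8)
    k,l=cv2.connectedComponents(m); c=(l==l[int(seed[1]),int(seed[0])]).astype(np.uint8)
    c=cv2.morphologyEx(c,cv2.MORPH_OPEN,np.ones((5,5)))
    ct=max(cv2.findContours(c,0,2)[0],key=cv2.contourArea)
    h=cv2.convexHull(ct); q=cv2.approxPolyN(h,4)[0] if hasattr(cv2,'approxPolyN') else None
    P=np.array([ray(n,p,.085)[:2] for p in q]); print(q.tolist(),np.round(P,4).tolist(),np.round(np.linalg.norm(P-np.roll(P,-1,0),axis=1),4),cv2.contourArea(ct))
    v=f.copy(); cv2.polylines(v,[q.astype(int)],True,(0,0,255),1)
    x,y,w,hh=cv2.boundingRect(h); v=v[y-8:y+hh+8,x-8:x+w+8]; print("crop",x-8,y-8)
    cv2.imwrite(f"pics/{n}1.png",cv2.resize(v,None,fx=4,fy=4,interpolation=cv2.INTER_CUBIC))
E
```

```text
top [59 58 56]
[[339, 199], [229, 219], [213, 122], [318, 105]] [[0.5162, -0.2238], [0.468, 0.0764], [0.7436, 0.1181], [0.7898, -0.1815]] [0.3041 0.2787 0.3031 0.2769] 6448.5
crop 206 98
scene [41 40 38]
[[284, 174], [290, 265], [151, 269], [167, 169]] [[0.4726, 0.0762], [0.7502, 0.1187], [0.7991, -0.1798], [0.4915, -0.2293]] [0.2808 0.3025 0.3115 0.3061] 8032.5
crop 144 162
```

View pics/top1.png

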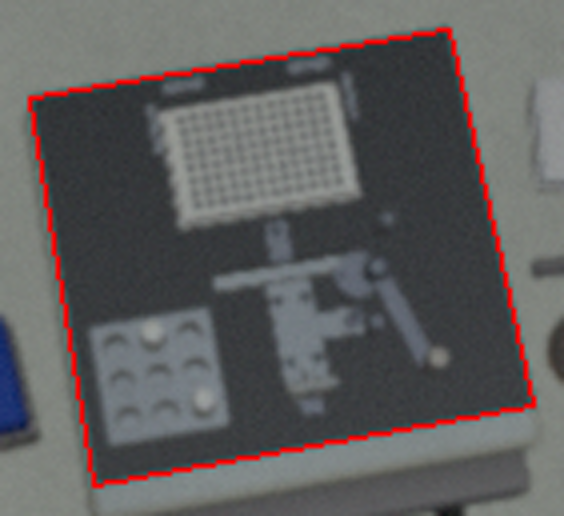

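View pics/scene1.png

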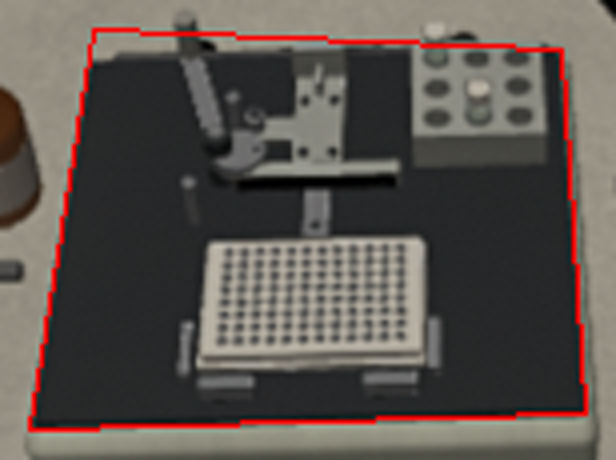

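The tray outline fits in the top view; in the scene crop only the near-right corner is off, because the lever is there. The knob top is at crop (438,357) in the top view and (183,20) in the scene view. The lever is near its locked end, clear of both pins.

Run:
```python
from h import *
L=np.array([[-.145,-.152],[-.145,.152],[.135,.152],[.135,-.152]])
top=np.array([[0.5162,-0.2238],[0.468,0.0764],[0.7436,0.1181],[0.7898,-0.1815]])
sc=np.array([[0.4726,0.0762],[0.7502,0.1187],[0.7991,-0.1798]])
A=np.vstack([L,L[1:]]);B=np.vstack([top,sc])
def fit(A,B):
    a,b=A-A.mean(0),B-B.mean(0); th=np.arctan2((a[:,0]*b[:,1]-a[:,1]*b[:,0]).sum(),(a*b).sum())
    R=np.array([[np.cos(th),-np.sin(th)],[np.sin(th),np.cos(th)]]); return th,R,B.mean(0)-R@A.mean(0)
for X,Y in((L,top),(L[1:],sc),(A,B)):
    th,R,t=fit(X,Y); print("yaw",np.degrees(th),"t",t,"res mm",np.round((Y-(X@R.T+t))*1e3,1).tolist())
np.savez("sh.npz",R=R,t=t,th=th)
W=lambda x,y,z:np.append(R@[x,y]+t,.085+z)
S=lambda P:(np.round((R.T@(P[:2]-t))*1e3,1))
px=lambda x,y,ox,oy:((x+.5)/4-.5+ox,(y+.5)/4-.5+oy)
for n,k in(("top",px(438,357,206,98)),("scene",px(183,20,144,162))):
    s=S(ray(n,k,.085+.068)); d=s-[-40,-58]; print("knob",n,s,np.linalg.norm(d),(np.degrees(np.arctan2(d[1],d[0]))%360-190))
# jaw far/near face, tab
for n,l in(("top",[(213,284,.021),(367,256,.021),(311,380,.042),(375,265,.043),(183,228,.0144),(360,195,.0144),(338,85,.0144),(160,113,.0144)]),("scene",[(322,52,.042),(237,183,.021),(398,165,.021),(207,240,.0144),(425,238,.0144)])):
    o=(206,98) if n=="top" else (144,162)
    for x,y,z in l: print(n,x,y,S(ray(n,px(x,y,*o),.085+z)))
print("axis",W(-.04,-.058,.036))
```

```text
yaw 8.83066514051997 t [ 0.63434073 -0.05193243] res mm [[1.8, 0.6], [0.3, 0.4], [-0.8, -0.9], [-1.3, -0.1]]
yaw 9.141060842246649 t [ 0.64087835 -0.05160928] res mm [[-1.0, 0.8], [0.2, -1.2], [0.8, 0.4]]
yaw 8.838382630079842 t [ 0.63701447 -0.0517183 ] res mm [[-0.9, 0.4], [-2.4, 0.2], [-3.5, -1.1], [-4.0, -0.3], [2.2, 0.0], [3.1, -0.5], [5.3, 1.4]]
knob top [-113.2  -79.7] 76.34873934781112 6.512356141635195
knob scene [-107.1  -80.7] 70.83572544980392 8.690731853661276
top 213 284 [-29.2  50.1]
top 367 256 [-28.1 -56.5]
top 311 380 [-1.092e+02  1.000e-01]
top 375 265 [-40.5 -56.6]
top 183 228 [14.8 62.7]
top 360 195 [ 17.  -61.6]
top 338 85 [ 98.2 -62.2]
top 160 113 [99.1 63.8]
scene 322 52 [-103.2    1.8]
scene 237 183 [-16.1 -46.8]
scene 398 165 [-27.5  48.3]
scene 207 240 [ 21.6 -62.4]
scene 425 238 [23.7 64.1]
axis [ 0.60640101 -0.11517551  0.121     ]
```

```bash
cat >> h.py <<'E'
from scipy.spatial.transform import Rotation as Ro
D=np.load("sh.npz");R2,t2,th=D["R"],D["t"],float(D["th"])
W=lambda x,y,z:np.append(R2@[x/1e3,y/1e3]+t2,.085+z/1e3)   # shaker mm -> world, z above tray
S=lambda P:np.append((R2.T@(np.array(P[:2])-t2))*1e3,(P[2]-.085)*1e3)
def goal(P,ydeg):  # world pos, tool y direction in shaker frame, deg; tool down
    o=bot.observe();Rc=Ro.from_euler("xyz",o["tool_rot"])
    yw=np.radians(ydeg)+th;y=np.array([np.cos(yw),np.sin(yw),0]);z=np.array([0,0,-1.]);Rt=Ro.from_matrix(np.c_[np.cross(y,z),y,z])
    print("now",np.round(S(o["position"]),1),"F",np.round(o["force"],1),"t",o["clock"],"q",np.round(o["qpos"],2))
    print("slide cm",np.round(Rc.inv().apply(P-o["position"])*100,2),"turn deg",np.round((Rc.inv()*Rt).as_rotvec(degrees=True),1))
E
python3 - <<'E'
from h import *
goal(W(-111.5,-80.7,110),197.6+90-360)
E
```

```text
now [-300.3  684.8  145.8] F [-0.  -0.5  0.2] t 0.1 q [-1.26  0.52 -0.04  1.6   0.02  1.02 -0.11]
slide cm [-55.55 -55.94   3.64] turn deg [-0.000e+00  1.000e-01  1.315e+02]
```

Request:
arm_command --gripper '[3.5, 3.5, 3.5, 3.5, 3.5]' --slide '[[-4, -4, 0], [-8, -8, 0], [-12, -12, 0], [-16, -16, 0], [-20, -20, 0]]' --turn '[[0, 0, 9], [0, 0, 18], [0, 0, 27], [0, 0, 36], [0, 0, 45]]'

```text
clock: 0.72
position: [0.3456, 0.3167, 0.2313]
tool_rot: [-3.142, -0.0, 1.965]
force: [0.9, 0.8, -1.0]
grip_width: 0.0346
```

Run:
```python
from h import *
goal(W(-111.5,-80.7,110),197.6+90-360)
```

```text
now [-231.3  408.8  146.3] F [ 0.9  0.8 -1. ] t 0.725 q [-1.03  0.28  0.2   2.   -0.07  0.87 -0.4 ]
slide cm [-5.04e+01 -1.00e-02  3.62e+00] turn deg [-0.  -0.  86.2]
```

Request:
arm_command --gripper '[3.5, 3.5, 3.5, 3.5, 3.5]' --slide '[[-5, 0, 0], [-10, 0, 0], [-15, 0, 0], [-20, 0, 0], [-25, 0, 0]]' --turn '[[0, 0, 9], [0, 0, 18], [0, 0, 27], [0, 0, 36], [0, 0, 45]]'

```text
clock: 1.35
position: [0.4428, 0.0866, 0.2314]
tool_rot: [3.142, -0.0, 1.18]
force: [0.7, -0.2, 0.3]
grip_width: 0.0352
```

Run:
```python
from h import *
goal(W(-111.5,-80.7,110),197.6+90-360)
```

```text
now [-170.6  166.6  146.4] F [ 0.7 -0.2  0.3] t 1.35 q [-0.72  0.27  0.48  2.06 -0.16  0.85 -0.54]
slide cm [-18.08  17.87   3.63] turn deg [ 0.  -0.  41.2]
```

Request:
arm_command --gripper '[3.5, 3.5, 3.5, 3.5, 3.5]' --slide '[[-3.6, 3.6, 0], [-7.2, 7.2, 0], [-10.8, 10.8, 0], [-14.5, 14.3, 0], [-18.1, 17.9, 0]]' --turn '[[0, 0, 8.2], [0, 0, 16.5], [0, 0, 24.7], [0, 0, 33], [0, 0, 41.2]]'

```text
clock: 1.98
position: [0.5406, -0.1483, 0.2312]
tool_rot: [-3.141, 0.0, 0.462]
force: [0.7, 1.6, 0.3]
grip_width: 0.0351
```

Run:
```python
from h import *
goal(W(-111.5,-80.7,41),197.6+90-360)
for n,c in(("top",W(-60,-50,40)),("scene",W(-60,-50,60))):
    f=vision.grab_frame(n); u=proj(n,c).astype(int);o=np.maximum(u-[40,40],0)
    v=cv2.resize(f[o[1]:o[1]+80,o[0]:o[0]+80],(480,480),interpolation=cv2.INTER_CUBIC); globals()[n]=v
    P=[W(-111.5,-80.7,68)]; print(n,o,[proj(n,p) for p in P])
cv2.imwrite("pics/two2.png",cv2.resize(np.hstack([top,scene]),(800,400)))
```

```text
now [-110.1  -80.7  146.2] F [0.7 1.6 0.3] t 1.975 q [-0.31  0.5   0.67  1.8  -0.37  0.97 -0.6 ]
slide cm [-0.13 -0.03 10.52] turn deg [-0.  0.  0.]
top [258 131] [array([315.38872223, 186.16874998])]
scene [161 142] [array([189.52186656, 165.37889632])]
```

View pics/two2.png

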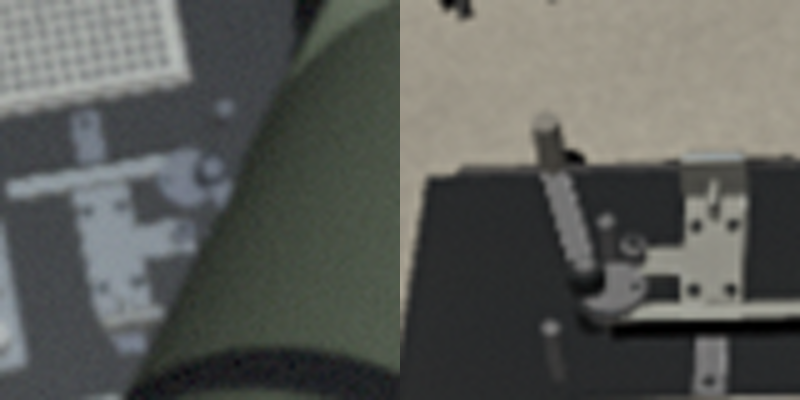

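In the scene half the knob top is at (546,122). Fingertips show at about (460,8) and (555,0), still high above it. I'll check that numerically before going down.

Run:
```python
from h import *
a=np.radians(197.6+90)
for s in(-17.5,0,17.5):
  for z in (146,152):
    u=proj("scene",W(-110.1+s*np.cos(a),-80.7+s*np.sin(a),z)); print(s,z,u,400+(u[0]-161)*5,(u[1]-142)*5)
```

```text
-17.5 146 [192.7220969 139.7360562] 558.6104845083934 -11.319718980383016
-17.5 152 [192.41510266 137.75777697] 557.0755133039142 -21.211115150052535
0 146 [185.31945306 141.40404661] 521.597265310457 -2.9797669740875676
0 152 [184.98238454 139.42594109] 519.911922707512 -12.870294571363132
17.5 146 [177.86909795 143.08278748] 484.3454897579328 5.413937410174299
17.5 152 [177.50157249 141.10489918] 482.5078624706895 -4.475504123422667
```

Request:
arm_command --gripper '[3.5, 3.5, 3.5, 3.5, 3.5]' --slide '[[-0.1, 0, 3.5], [-0.1, 0, 7], [-0.1, 0, 8.5], [-0.1, 0, 9.5], [-0.1, 0, 10.5]]' --turn '[[0, 0, 0], [0, 0, 0], [0, 0, 0], [0, 0, 0], [0, 0, 0]]'

```text
clock: 2.7
position: [0.5398, -0.1473, 0.1265]
tool_rot: [3.141, -0.001, 0.466]
force: [0.3, 0.1, -0.3]
grip_width: 0.0351
```

```bash
cat >> h.py <<'E'
def arc(step,n=5,out=0.):  # rows for a rigid rotation about the cam axis by step deg per row (shaker anticlockwise)
    o=bot.observe();Rc=Ro.from_euler("xyz",o["tool_rot"]);c=W(-40,-58,0);p=o["position"].copy();r=p-c;r[2]=0
    s=S(p);print("now",np.round(s,1),"lever",np.round(np.degrees(np.arctan2(s[1]+58,s[0]+40))%360-190,1),"r",np.round(np.linalg.norm(r)*1e3,1),"F",np.round(o["force"],1),"t",o["clock"],"q",np.round(o["qpos"],2))
    for k in range(1,n+1):
        Q=Ro.from_euler("z",step*k,degrees=True); print(np.round(Rc.inv().apply(Q.apply(r)-r)*100,2).tolist(),-step*k)
E
python3 - <<'E'
from h import *
arc(7)
E
```

```text
now [-110.8  -79.5   41.5] lever 6.9 r 74.0 F [ 0.3  0.1 -0.3] t 2.7 q [-0.23  0.63  0.56  1.89 -0.48  0.76 -0.5 ]
[0.04, 0.9, 0.0] -7
[0.19, 1.79, 0.0] -14
[0.45, 2.66, 0.0] -21
[0.81, 3.49, 0.0] -28
[1.27, 4.26, 0.0] -35
```

Request:
arm_command --gripper '[3.5, 3.5, 3.5, 3.5, 3.5]' --slide '[[0.04, 0.9, 0], [0.19, 1.79, 0], [0.45, 2.66, 0], [0.81, 3.49, 0], [1.27, 4.26, 0]]' --turn '[[0, 0, -7], [0, 0, -14], [0, 0, -21], [0, 0, -28], [0, 0, -35]]'

```text
clock: 3.32
position: [0.5698, -0.1795, 0.1264]
tool_rot: [-3.141, -0.0, 1.081]
force: [-1.8, 3.5, -1.9]
grip_width: 0.0352
```

Run:
```python
from h import *
arc(7)
```

```text
now [ -86.1 -115.9   41.4] lever 41.5 r 74.0 F [-1.8  3.5 -1.9] t 3.325 q [-0.06  0.64  0.39  1.78 -0.33  0.78  0.01]
[0.03, 0.9, -0.0] -7
[0.17, 1.8, -0.0] -14
[0.42, 2.66, -0.0] -21
[0.77, 3.5, -0.0] -28
[1.22, 4.28, -0.0] -35
```

Pushing at about 4 N, as expected. I'll repeat it.

Request:
arm_command --gripper '[3.5, 3.5, 3.5, 3.5, 3.5]' --slide '[[0.03, 0.9, 0], [0.17, 1.8, 0], [0.42, 2.66, 0], [0.77, 3.5, 0], [1.22, 4.28, 0]]' --turn '[[0, 0, -7], [0, 0, -14], [0, 0, -21], [0, 0, -28], [0, 0, -35]]'

```text
clock: 3.95
position: [0.6132, -0.1891, 0.1265]
tool_rot: [-3.141, -0.0, 1.692]
force: [-4.1, 1.5, 0.9]
grip_width: 0.0349
```

Request:
arm_command --gripper '[3.5, 3.5, 3.5, 3.5, 3.5]' --slide '[[0.03, 0.9, 0], [0.17, 1.8, 0], [0.42, 2.66, 0], [0.77, 3.5, 0], [1.22, 4.28, 0]]' --turn '[[0, 0, -7], [0, 0, -14], [0, 0, -21], [0, 0, -28], [0, 0, -35]]'

```text
clock: 4.58
position: [0.6542, -0.1724, 0.1265]
tool_rot: [-3.141, -0.0, 2.302]
force: [-4.1, -1.3, -0.1]
grip_width: 0.0356
```

Run:
```python
from h import *
arc(4)
```

```text
now [  -1.6 -121.9   41.5] lever 111.0 r 74.6 F [-4.1 -1.3 -0.1] t 4.575 q [ 0.13  0.72  0.06  1.54 -0.05  0.89  0.94]
[-0.0, 0.52, -0.0] -4
[0.04, 1.04, -0.0] -8
[0.11, 1.56, -0.0] -12
[0.22, 2.06, -0.0] -16
[0.36, 2.56, -0.0] -20
```

Request:
arm_command --gripper '[3.5, 3.5, 3.5, 3.5]' --slide '[[0, 0.52, 0], [0.04, 1.04, 0], [0.11, 1.56, 0], [0.22, 2.06, 0]]' --turn '[[0, 0, -4], [0, 0, -8], [0, 0, -12], [0, 0, -16]]'

```text
clock: 5.08
position: [0.668, -0.1572, 0.1265]
tool_rot: [-3.141, -0.0, 2.58]
force: [-3.0, -1.5, 0.0]
grip_width: 0.0349
```

Request:
arm_command --gripper '[3.5, 3.5]' --slide '[[0, 0.26, 0], [0, 0.52, 0]]' --turn '[[0, 0, -2], [0, 0, -4]]'

```text
clock: 5.32
position: [0.671, -0.1527, 0.1265]
tool_rot: [-3.141, 0.0, 2.648]
force: [-2.6, -2.5, 0.4]
grip_width: 0.0351
```

Request:
arm_command --gripper '[3.5, 3.5]' --slide '[[0, 0.1, 0], [0, 0.2, 0]]' --turn '[[0, 0, 0], [0, 0, -1]]'

```text
clock: 5.58
position: [0.6721, -0.151, 0.1265]
tool_rot: [-3.141, 0.001, 2.665]
force: [-2.0, -3.0, 1.2]
grip_width: 0.0351
```

Request:
arm_command --gripper '[3.5, 3.5]' --slide '[[0, 0.1, 0], [0, 0.2, 0]]' --turn '[[0, 0, 0], [0, 0, -1]]'

```text
clock: 5.82
position: [0.6729, -0.1495, 0.1264]
tool_rot: [-3.141, 0.001, 2.683]
force: [-2.3, -7.2, 4.0]
grip_width: 0.0351
```

Run:
```python
from h import *
arc(2)
```

```text
now [  20.5 -102.2   41.4] lever 133.9 r 74.9 F [-2.3 -7.2  4. ] t 5.825 q [ 0.15  0.73 -0.03  1.5   0.03  0.91  1.22]
[-0.0, 0.26, -0.0] -2
[0.01, 0.52, -0.0] -4
[0.03, 0.78, -0.0] -6
[0.05, 1.04, -0.0] -8
[0.09, 1.3, -0.0] -10
```

Force is rising, at the angle predicted for the stop. One more small push to confirm it.

Request:
arm_command --gripper '[3.5, 3.5]' --slide '[[0, 0.12, 0], [0, 0.12, 0]]' --turn '[[0, 0, 0], [0, 0, 0]]'

```text
clock: 6.08
position: [0.673, -0.1494, 0.1264]
tool_rot: [-3.14, 0.0, 2.682]
force: [-4.3, -9.5, 3.3]
grip_width: 0.035
```

Request:
arm_command --gripper '[3.5, 3.5, 3.5, 3.5, 3.5]' --slide '[[0, -1.0, 0], [0, -1.0, 0], [0, -1.0, -3.5], [0, -1, -7.5], [0, -1, -7.5]]' --turn '[[0, 0, 0], [0, 0, 0], [0, 0, 0], [0, 0, 0], [0, 0, 0]]'

```text
clock: 6.7
position: [0.6706, -0.1564, 0.2045]
tool_rot: [3.14, 0.005, 2.683]
force: [-0.4, -0.0, -0.4]
grip_width: 0.0349
```

Run:
```python
from h import *
goal(W(-150,0,117),-90)
f=vision.grab_frame("scene");u=proj("scene",W(-30,-40,30)).astype(int);o=u-[70,60]; print(o)
cv2.imwrite("pics/s3.png",cv2.resize(f[o[1]:o[1]+120,o[0]:o[0]+140],(700,600),interpolation=cv2.INTER_CUBIC))
```

```text
now [  17.1 -108.6  119.5] F [-0.4 -0.  -0.4] t 6.7 q [ 0.16  0.65 -0.03  1.44  0.02  1.04  1.24]
slide cm [19.92 -0.73  0.16] turn deg [  0.4  -0.  144.9]
[135 140]
```

View pics/s3.png

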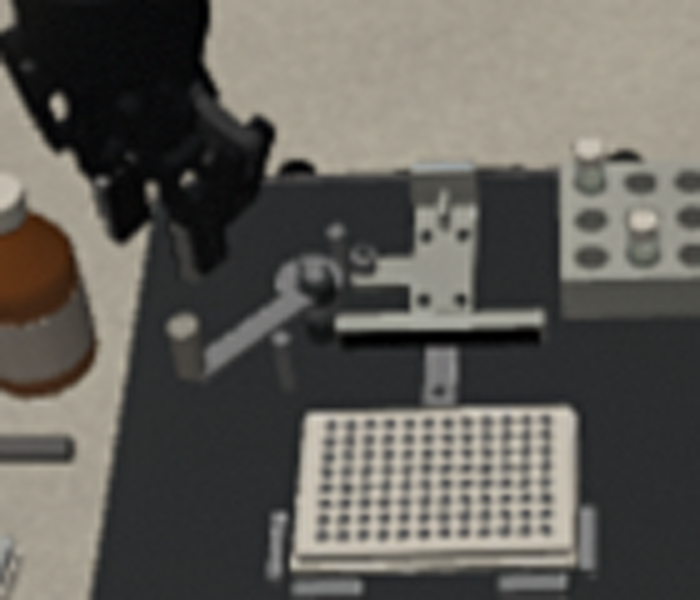

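The lever now points forward-right, against the far pin at (280,345), with the knob at (185,325). The slide is still parked. Next, over to the tab with the fingers shut.

Request:
arm_command --gripper '[0, 0, 0, 0, 0]' --slide '[[1.5, 0, 0], [3, 0, 0], [4.5, 0, 0], [6, 0, 0], [7.5, 0, 0]]' --turn '[[0, 0, 10], [0, 0, 20], [0, 0, 30], [0, 0, 40], [0, 0, 50]]'

```text
clock: 7.38
position: [0.6009, -0.1228, 0.2001]
tool_rot: [-3.14, -0.001, 1.804]
force: [0.4, 0.0, 0.2]
grip_width: 0.0001
```

Run:
```python
from h import *
goal(W(-150,0,117),-90)
```

```text
now [-46.6 -64.7 115.1] F [0.4 0.  0.2] t 7.375 q [-0.02  0.54  0.18  1.67 -0.12  0.94  0.44]
slide cm [ 7.27 -9.79 -0.17] turn deg [-0.1  0.  94.5]
```

Request:
arm_command --gripper '[0, 0, 0, 0, 0]' --slide '[[0.7, -1, -0.2], [1.4, -2, -0.2], [2.1, -3, -0.2], [2.8, -4, -0.2], [3.5, -5, -0.2]]' --turn '[[0, 0, 10], [0, 0, 20], [0, 0, 30], [0, 0, 40], [0, 0, 50]]'

```text
clock: 8.0
position: [0.5441, -0.1008, 0.2023]
tool_rot: [-3.14, 0.001, 0.932]
force: [0.1, 0.3, -0.0]
grip_width: 0.0001
```

Run:
```python
from h import *
goal(W(-150,0,117),-90)
```

```text
now [-99.4 -34.2 117.3] F [ 0.1  0.3 -0. ] t 8.0 q [-0.23  0.47  0.42  1.84 -0.24  0.88 -0.33]
slide cm [-1.21 -5.99  0.04] turn deg [-0.   0.1 44.5]
```

Request:
arm_command --gripper '[0, 0, 0, 0, 0]' --slide '[[-0.2, -1.2, 0], [-0.5, -2.4, 0], [-0.7, -3.6, 0], [-1, -4.8, 0], [-1.2, -6, 0]]' --turn '[[0, 0, 9], [0, 0, 18], [0, 0, 27], [0, 0, 36], [0, 0, 44.5]]'

```text
clock: 8.62
position: [0.4886, -0.0751, 0.2025]
tool_rot: [3.142, 0.001, 0.156]
force: [-0.3, 0.5, 0.3]
grip_width: -0.0001
```

Run:
```python
from h import *
goal(W(-150,0,22),-90)
```

```text
now [-150.2   -0.3  117.5] F [-0.3  0.5  0.3] t 8.625 q [-0.45  0.42  0.64  1.99 -0.33  0.84 -1.04]
slide cm [ 0.03 -0.03  9.55] turn deg [0.  0.1 0.1]
```

Request:
arm_command --gripper '[0, 0, 0, 0, 0]' --slide '[[0, 0, 4], [0, 0, 7], [0, 0, 9.4], [1, 0, 9.4], [1.5, 0, 9.4]]' --turn '[[0, 0, 0], [0, 0, 0], [0, 0, 0], [0, 0, 0], [0, 0, 0]]'

```text
clock: 9.25
position: [0.5053, -0.073, 0.1098]
tool_rot: [3.141, -0.0, 0.161]
force: [0.0, 1.2, 0.9]
grip_width: 0.0001
```

Request:
arm_command --gripper '[0, 0, 0, 0, 0]' --slide '[[0.4, 0, 0], [0.8, 0, 0], [1.2, 0, 0], [1.6, 0, 0], [2, 0, 0]]' --turn '[[0, 0, 0], [0, 0, 0], [0, 0, 0], [0, 0, 0], [0, 0, 0]]'

```text
clock: 9.88
position: [0.5242, -0.0698, 0.1093]
tool_rot: [-3.142, 0.0, 0.16]
force: [-2.9, -0.7, 2.3]
grip_width: 0.0002
```

Run:
```python
from h import *
goal(W(-80,0,22),-90)
f=vision.grab_frame("scene");u=proj("scene",W(-30,-10,30)).astype(int);o=u-[70,60]; print(o)
cv2.imwrite("pics/s4.png",cv2.resize(f[o[1]:o[1]+120,o[0]:o[0]+140],(700,600),interpolation=cv2.INTER_CUBIC))
```

```text
now [-114.3   -0.6   24.3] F [-2.9 -0.7  2.3] t 9.875 q [-0.35  0.61  0.52  1.98 -0.47  0.68 -0.95]
slide cm [ 3.43 -0.04  0.23] turn deg [-0.   0.   0.4]
[148 140]
```

View pics/s4.png

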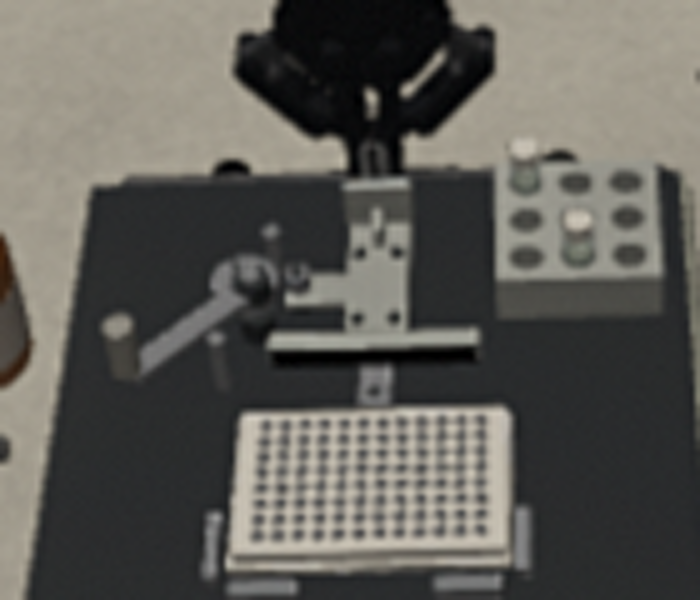

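The fingertip is centred on the tab (375,185), in contact at about 3 N, and the slide has begun to move. I'll keep pushing.

Request:
arm_command --gripper '[0, 0, 0, 0, 0]' --slide '[[0.4, 0, 0], [0.9, 0, 0], [1.4, 0, 0], [1.9, 0, 0], [2.4, 0, 0]]' --turn '[[0, 0, 0], [0, 0, 0], [0, 0, 0], [0, 0, 0], [0, 0, 0]]'

```text
clock: 10.55
position: [0.548, -0.066, 0.1093]
tool_rot: [3.142, 0.0, 0.16]
force: [-2.5, -1.4, 0.4]
grip_width: 0.0
```

Request:
arm_command --gripper '[0, 0, 0, 0]' --slide '[[0.2, 0, 0], [0.4, 0, 0], [0.6, 0, 0], [0.8, 0, 0]]' --turn '[[0, 0, 0], [0, 0, 0], [0, 0, 0], [0, 0, 0]]'

```text
clock: 11.05
position: [0.5556, -0.0648, 0.1093]
tool_rot: [-3.142, 0.0, 0.16]
force: [-3.4, -1.8, 0.2]
grip_width: -0.0001
```

Run:
```python
from h import *
goal(W(-76,0,24),-90)
```

```text
now [-82.4  -0.4  24.3] F [-3.4 -1.8  0.2] t 11.05 q [-0.35  0.65  0.52  1.9  -0.47  0.72 -0.97]
slide cm [ 0.64 -0.04  0.03] turn deg [-0.   0.   0.3]
```

Request:
arm_command --gripper '[0, 0, 0]' --slide '[[0.1, 0, 0], [0.2, 0, 0], [0.3, 0, 0]]' --turn '[[0, 0, 0], [0, 0, 0], [0, 0, 0]]'

```text
clock: 11.42
position: [0.5586, -0.0643, 0.1093]
tool_rot: [3.142, 0.0, 0.16]
force: [-2.6, -1.1, 0.2]
grip_width: -0.0
```

Request:
arm_command --gripper '[0, 0]' --slide '[[0.1, 0, 0], [0.2, 0, 0]]' --turn '[[0, 0, 0], [0, 0, 0]]'

```text
clock: 11.68
position: [0.5606, -0.064, 0.1093]
tool_rot: [3.142, -0.0, 0.16]
force: [-3.4, -1.4, 0.5]
grip_width: -0.0004
```

Run:
```python
from h import *
goal(W(-76,0,24),-90)
f=vision.grab_frame("scene");u=proj("scene",W(20,-10,20)).astype(int);o=u-[70,60]; print(o)
cv2.imwrite("pics/s5.png",cv2.resize(f[o[1]:o[1]+120,o[0]:o[0]+140],(700,600),interpolation=cv2.INTER_CUBIC))
```

```text
now [-77.4  -0.4  24.3] F [-3.4 -1.4  0.5] t 11.675 q [-0.35  0.66  0.52  1.88 -0.47  0.73 -0.97]
slide cm [ 0.14 -0.04  0.03] turn deg [ 0.  -0.   0.4]
[147 159]
```

View pics/s5.png

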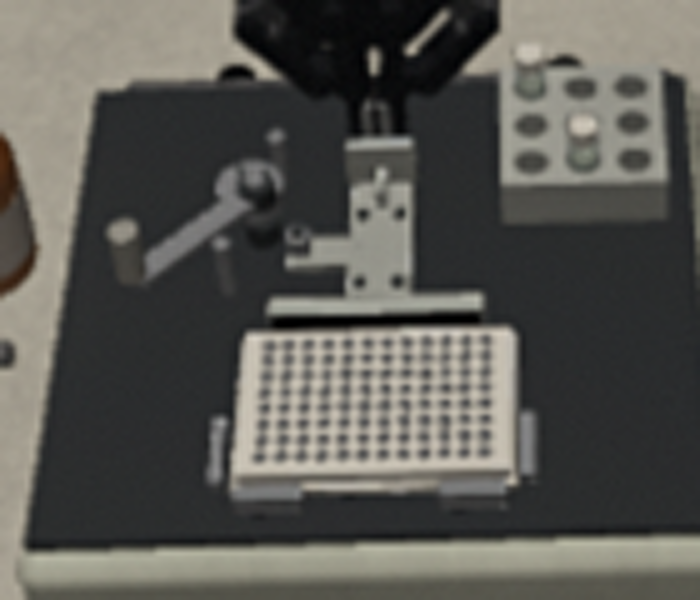

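The roller (298,238) is past the cam and the plate is nearly on the stops (265,490) and (475,487). I'll finish with 1 mm steps.

Request:
arm_command --gripper '[0, 0]' --slide '[[0.1, 0, 0], [0.1, 0, 0]]' --turn '[[0, 0, 0], [0, 0, 0]]'

```text
clock: 11.98
position: [0.5617, -0.0638, 0.1093]
tool_rot: [3.141, -0.0, 0.16]
force: [-1.6, -1.4, 0.4]
grip_width: 0.0
```

Request:
arm_command --gripper '[0, 0]' --slide '[[0.1, 0, 0], [0.1, 0, 0]]' --turn '[[0, 0, 0], [0, 0, 0]]'

```text
clock: 12.22
position: [0.5621, -0.0637, 0.1093]
tool_rot: [-3.141, 0.001, 0.16]
force: [-5.8, -1.5, 2.5]
grip_width: 0.0002
```

Request:
arm_command --gripper '[0, 0]' --slide '[[0.1, 0, 0], [0.1, 0, 0]]' --turn '[[0, 0, 0], [0, 0, 0]]'

```text
clock: 12.48
position: [0.5621, -0.0638, 0.1092]
tool_rot: [-3.141, 0.003, 0.16]
force: [-12.0, -2.3, 7.7]
grip_width: -0.0002
```

Hard stop at 12 N, with the TCP at x ≈ -76 as predicted, so the plate is home. Backing off, up, and back to the knob.

Request:
arm_command --gripper '[0, 0, 0, 0, 0]' --slide '[[-0.5, 0, 0], [-2.5, 0, 0], [-2.5, 0, -3], [-2.5, 0, -6.5], [-2.5, 0, -9.3]]' --turn '[[0, 0, 0], [0, 0, 0], [0, 0, 0], [0, 0, 0], [0, 0, 0]]'

```text
clock: 13.1
position: [0.5393, -0.0673, 0.2037]
tool_rot: [3.142, -0.002, 0.161]
force: [-0.5, 0.3, 0.5]
grip_width: -0.0001
```

Run:
```python
from h import *
goal(W(13,-111,117),45)
```

```text
now [-99.   -0.4 118.7] F [-0.5  0.3  0.5] t 13.1 q [-0.43  0.5   0.62  1.87 -0.37  0.89 -1.04]
slide cm [11.13 11.13  0.19] turn deg [ 1.000e-01 -0.000e+00 -1.346e+02]
```

Request:
arm_command --gripper '[3.5, 3.5, 3.5, 3.5, 3.5]' --slide '[[0.8, 0.8, 0], [1.6, 1.6, 0], [2.4, 2.4, 0], [3.2, 3.2, 0], [4, 4, 0]]' --turn '[[0, 0, -10], [0, 0, -20], [0, 0, -30], [0, 0, -40], [0, 0, -50]]'

```text
clock: 13.72
position: [0.5853, -0.1006, 0.2025]
tool_rot: [3.141, -0.001, 1.039]
force: [0.2, 0.0, -0.3]
grip_width: 0.035
```

Run:
```python
from h import *
goal(W(13,-111,117),45)
```

```text
now [-58.6 -40.3 117.5] F [ 0.2  0.  -0.3] t 13.725 q [-0.19  0.53  0.37  1.73 -0.23  0.92 -0.25]
slide cm [-0.94 10.02  0.05] turn deg [  0.1  -0.  -84.3]
```

Request:
arm_command --gripper '[3.5, 3.5, 3.5, 3.5, 3.5]' --slide '[[-0.1, 1.2, 0], [-0.2, 2.4, 0], [-0.3, 3.6, 0], [-0.4, 4.8, 0], [-0.5, 6, 0]]' --turn '[[0, 0, -10], [0, 0, -20], [0, 0, -30], [0, 0, -40], [0, 0, -50]]'

```text
clock: 14.35
position: [0.6343, -0.1356, 0.2024]
tool_rot: [3.141, 0.0, 1.912]
force: [-0.3, -0.3, 0.1]
grip_width: 0.0351
```

Run:
```python
from h import *
goal(W(13,-111,117),45)
```

```text
now [-15.6 -82.5 117.4] F [-0.3 -0.3  0.1] t 14.35 q [ 0.03  0.59  0.14  1.57 -0.1   0.99  0.54]
slide cm [-3.33  2.28  0.05] turn deg [  0.1   0.  -34.3]
```

Request:
arm_command --gripper '[3.5, 3.5, 3.5, 3.5, 3.5]' --slide '[[-0.9, 0.6, 0], [-1.8, 1.2, 0], [-2.6, 1.8, 0], [-3.3, 2.3, 0], [-3.3, 2.3, 0]]' --turn '[[0, 0, -9], [0, 0, -18], [0, 0, -27], [0, 0, -34.3], [0, 0, -34.3]]'

```text
clock: 14.98
position: [0.6665, -0.1595, 0.2022]
tool_rot: [3.141, 0.0, 2.503]
force: [0.6, -0.4, 0.4]
grip_width: 0.0352
```

Request:
arm_command --gripper '[3.5, 3.5, 3.5, 3.5, 3.5]' --slide '[[0, 0, 3], [0, 0, 4.5], [0, 0, 5.5], [0, 0, 6.5], [0, 0, 7.6]]' --turn '[[0, 0, 0], [0, 0, 0], [0, 0, 0], [0, 0, 0], [0, 0, 0]]'

```text
clock: 15.6
position: [0.6665, -0.1592, 0.1261]
tool_rot: [3.141, 0.001, 2.504]
force: [-0.3, -0.4, -0.1]
grip_width: 0.0352
```

Run:
```python
from h import *
arc(-7)
```

```text
now [  12.6 -110.7   41.1] lever 124.9 r 74.5 F [-0.3 -0.4 -0.1] t 15.6 q [ 0.15  0.73 -0.01  1.51  0.01  0.9   1.08]
[0.05, -0.91, -0.0] 7
[0.21, -1.8, -0.0] 14
[0.48, -2.67, -0.0] 21
[0.85, -3.5, -0.0] 28
[1.33, -4.28, -0.0] 35
```

Request:
arm_command --gripper '[3.5, 3.5, 3.5, 3.5, 3.5]' --slide '[[0.05, -0.91, 0], [0.21, -1.8, 0], [0.48, -2.67, 0], [0.85, -3.5, 0], [1.33, -4.28, 0]]' --turn '[[0, 0, 7], [0, 0, 14], [0, 0, 21], [0, 0, 28], [0, 0, 35]]'

```text
clock: 16.23
position: [0.6304, -0.1854, 0.1262]
tool_rot: [3.14, 0.0, 1.89]
force: [3.0, 1.4, -2.2]
grip_width: 0.0353
```

Run:
```python
from h import *
arc(-7)
```

```text
now [ -27.1 -131.1   41.2] lever 90.0 r 74.3 F [ 3.   1.4 -2.2] t 16.225 q [ 0.1   0.69  0.15  1.6  -0.13  0.85  0.62]
[0.05, -0.91, -0.0] 7
[0.2, -1.8, -0.0] 14
[0.46, -2.67, -0.0] 21
[0.83, -3.49, -0.0] 28
[1.3, -4.27, -0.0] 35
```

Request:
arm_command --gripper '[3.5, 3.5, 3.5, 3.5, 3.5]' --slide '[[0.05, -0.91, 0], [0.2, -1.8, 0], [0.46, -2.67, 0], [0.83, -3.49, 0], [1.3, -4.27, 0]]' --turn '[[0, 0, 7], [0, 0, 14], [0, 0, 21], [0, 0, 28], [0, 0, 35]]'

```text
clock: 16.85
position: [0.5859, -0.1869, 0.1263]
tool_rot: [3.14, -0.0, 1.279]
force: [4.0, 1.1, -1.4]
grip_width: 0.035
```

Request:
arm_command --gripper '[3.5, 3.5, 3.5, 3.5]' --slide '[[0.05, -0.91, 0], [0.2, -1.8, 0], [0.46, -2.67, 0], [0.83, -3.49, 0]]' --turn '[[0, 0, 7], [0, 0, 14], [0, 0, 21], [0, 0, 28]]'

```text
clock: 17.35
position: [0.5548, -0.1693, 0.1265]
tool_rot: [3.14, -0.001, 0.79]
force: [3.7, -0.2, -2.0]
grip_width: 0.0352
```

Run:
```python
from h import *
arc(-4)
```

```text
now [ -99.3 -103.6   41.5] lever 27.5 r 74.8 F [ 3.7 -0.2 -2. ] t 17.35 q [-0.11  0.63  0.44  1.83 -0.37  0.76 -0.25]
[0.01, -0.52, -0.0] 4
[0.05, -1.04, -0.0] 8
[0.13, -1.56, -0.0] 12
[0.25, -2.07, -0.0] 16
[0.4, -2.57, -0.0] 20
```

Request:
arm_command --gripper '[3.5, 3.5, 3.5, 3.5, 3.5]' --slide '[[0.01, -0.52, 0], [0.05, -1.04, 0], [0.13, -1.56, 0], [0.25, -2.07, 0], [0.4, -2.57, 0]]' --turn '[[0, 0, 4], [0, 0, 8], [0, 0, 12], [0, 0, 16], [0, 0, 20]]'

```text
clock: 17.98
position: [0.5393, -0.1486, 0.1265]
tool_rot: [3.14, -0.001, 0.442]
force: [2.3, -2.8, -0.8]
grip_width: 0.0351
```

Request:
arm_command --gripper '[3.5, 3.5, 3.5]' --slide '[[0.01, -0.52, 0], [0.05, -1.04, 0], [0.1, -1.3, 0]]' --turn '[[0, 0, 4], [0, 0, 8], [0, 0, 10]]'

```text
clock: 18.35
position: [0.5344, -0.1363, 0.1264]
tool_rot: [3.141, -0.0, 0.269]
force: [1.2, -3.6, 0.8]
grip_width: 0.035
```

Run:
```python
from h import *
arc(-2)
```

```text
now [-114.4  -67.8   41.4] lever -2.5 r 75.1 F [ 1.2 -3.6  0.8] t 18.35 q [-0.27  0.63  0.59  1.91 -0.5   0.75 -0.7 ]
[0.0, -0.26, -0.0] 2
[0.01, -0.52, -0.0] 4
[0.03, -0.79, -0.0] 6
[0.06, -1.05, -0.0] 8
[0.09, -1.31, -0.0] 10
```

Request:
arm_command --gripper '[3.5, 3.5, 3.5]' --slide '[[0, -0.26, 0], [0, -0.52, 0], [0, -0.52, 0]]' --turn '[[0, 0, 2], [0, 0, 4], [0, 0, 4]]'

```text
clock: 18.73
position: [0.5327, -0.1308, 0.1263]
tool_rot: [-3.141, 0.0, 0.201]
force: [0.4, -1.8, 1.0]
grip_width: 0.0349
```

Request:
arm_command --gripper '[3.5, 3.5]' --slide '[[0, -0.15, 0], [0, -0.15, 0]]' --turn '[[0, 0, 1], [0, 0, 1]]'

```text
clock: 18.98
position: [0.5324, -0.1295, 0.1263]
tool_rot: [-3.142, 0.0, 0.183]
force: [1.1, -1.9, 1.1]
grip_width: 0.0352
```

Request:
arm_command --gripper '[3.5, 3.5]' --slide '[[0, -0.15, 0], [0, -0.15, 0]]' --turn '[[0, 0, 1], [0, 0, 1]]'

```text
clock: 19.23
position: [0.5325, -0.1287, 0.1264]
tool_rot: [3.14, -0.001, 0.165]
force: [3.7, -7.2, -1.3]
grip_width: 0.0348
```

Request:
arm_command --gripper '[3.5, 3.5]' --slide '[[0, -0.15, 0], [0, -0.15, 0]]' --turn '[[0, 0, 0], [0, 0, 0]]'

```text
clock: 19.48
position: [0.5324, -0.1284, 0.1265]
tool_rot: [3.139, -0.001, 0.164]
force: [4.7, -13.6, -4.2]
grip_width: 0.0349
```

Run:
```python
from h import *
arc(-2,1)
```

```text
now [-115.1  -59.7   41.5] lever -8.7 r 75.1 F [  4.7 -13.6  -4.2] t 19.475 q [-0.31  0.63  0.62  1.92 -0.52  0.75 -0.79]
[0.0, -0.26, -0.0] 2
```

Stopped hard (14 N) at the predicted angle. Centring on the knob, lifting and moving aside for a look.

Request:
arm_command --gripper '[3.5, 3.5, 3.5, 3.5, 3.5]' --slide '[[0, 0.7, 0], [0, 1.0, 0], [0, 1.0, -3], [0, 1, -6], [0, 1, -10]]' --turn '[[0, 0, 0], [0, 0, 0], [0, 0, 0], [0, 0, 0], [0, 0, 0]]'

```text
clock: 20.1
position: [0.5331, -0.136, 0.2268]
tool_rot: [-3.141, 0.002, 0.166]
force: [0.2, -0.2, -0.4]
grip_width: 0.0352
```

Request:
arm_command --gripper '[3.5, 3.5, 3.5, 3.5, 3.5]' --slide '[[0, -5, -2], [0, -10, -2], [0, -15, -2], [0, -20, -2], [0, -25, -2]]' --turn '[[0, 0, 0], [0, 0, 0], [0, 0, 0], [0, 0, 0], [0, 0, 0]]'

```text
clock: 20.72
position: [0.4916, 0.112, 0.2463]
tool_rot: [-3.141, 0.0, 0.166]
force: [0.6, 0.4, -0.3]
grip_width: 0.0349
```

Run:
```python
from h import *
goal(W(0,0,100),-90)
for n,c in(("scene",W(0,-10,20)),("top",W(0,0,20))):
    f=vision.grab_frame(n);u=proj(n,c).astype(int);o=u-[66,70]; print(n,o)
    cv2.imwrite(f"pics/{n}6.png",f); globals()[n]=cv2.resize(f[o[1]:o[1]+140,o[0]:o[0]+132],(396,420),interpolation=cv2.INTER_CUBIC)
cv2.imwrite("pics/fin.png",np.hstack([scene,top]))
```

```text
now [-118.5  184.1  161.3] F [ 0.6  0.4 -0.3] t 20.725 q [-0.92  0.4   0.78  1.92 -0.34  0.95 -1.39]
slide cm [11.64 18.55  6.12] turn deg [-0.   0.   0.7]
scene [152 142]
top [209  85]
```

View pics/fin.png

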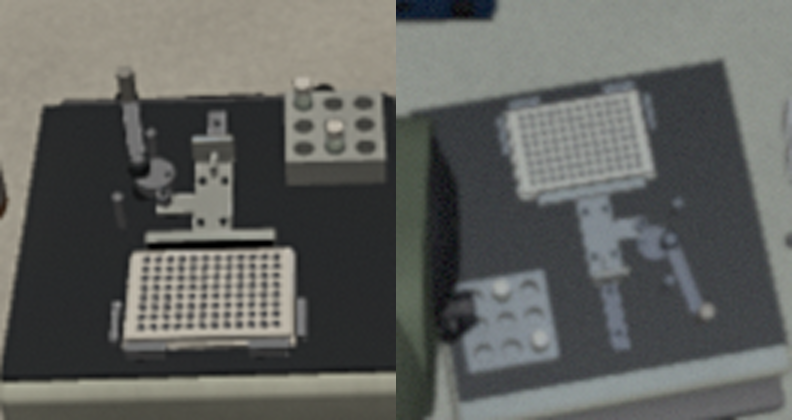

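The last view shows the lever back against the near pin, the cam disc behind the roller, the jaw on the plate and the plate on both stops. The vials are still in place. A quick number check, then I hand in.

Run:
```python
from h import *
from workcell import job_done
for n,uv,z in(("scene",(124,72,152,142),68),("top",(707-396,311,209,85),68)):
    s=S(ray(n,((uv[0]+.5)/3-.5+uv[2],(uv[1]+.5)/3-.5+uv[3]),.085+z/1e3)); print(n,"knob cam deg",np.degrees(np.arctan2(s[1]+58,s[0]+40))%360-190)
for p in((523-396,198),(653-396,175),(637-396,91),(507-396,113)):
    print("plate",np.round(S(ray("top",((p[0]+.5)/3-.5+209,(p[1]+.5)/3-.5+85),.0994)),1))
a,b=cv2.imread("pics/top0.png"),cv2.imread("pics/top6.png")
d=cv2.threshold(cv2.GaussianBlur(cv2.absdiff(a,b).max(axis=2),(5,5),0),25,1,0)[1]
for s in cv2.connectedComponentsWithStats(d)[2][1:]:
    if s[4]>15: print(s)
job_done()
```

```text
scene knob cam deg 1.3891157341727478
top knob cam deg 0.33951322506950987
plate [26.1 61.7 14.4]
plate [ 27.2 -60.   14.4]
plate [110.  -61.3  14.4]
plate [109.3  61.9  14.4]
[244 114  47  13 268]
[   73   124   163   260 24456]
[292 144   4   4  16]
[250 150   7   5  27]
[259 150  35  21 312]
[275 174  22  20 168]
[302 174  16  18  88]
[285 188   5   7  23]
[  0 325  16  24 284]
the job is handed in; nothing more can be done
```

The plate is clamped and locked, and the job was handed in at about 21 s of the 61 s allowed; no verdict is reported.

**What I did**
1. I swung the lever round to its low-point stop, where the force rose to about 10 N.
2. I pushed the thumb tab with the closed fingertip until it stopped hard at 12 N, at the predicted travel.
3. I swung the lever back to its locked stop, which it hit at about 14 N, then moved the arm clear.

**Last checks**
- **Cam:** the knob reads 0.3° from locked in the top view and 1.4° in the scene view. The picture shows the cam disc behind the roller.
- **Plate:** it looks square and against both stops. Its measured corners put the centre at about x 68 mm, against 72 mm when home. That 4 mm gap is about the size of the disagreement between the two cameras (up to about 5 mm), so I relied on the hard stop at the predicted travel and the picture.
- **Bystanders:** both vials stand in the block. Comparing the before and after top views, apart from one small change at the picture's far left edge that I did not look into, the only changes were the arm, slide, lever and plate. The arm hid part of the left side in that last view, so the items there could not all be confirmed.

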